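# Set the stop turret and feed a blade carrier under the grinding guard

### The arm

A 6-joint arm with a two-finger parallel gripper is mounted at the origin on the work surface. World frame = base frame: x ahead of the robot, y to its left, z up, the work surface at z = 0. Lengths are in mm, angles in degrees, forces in N, time in s.
With the tool pointing down it reaches from about 275 to 850 mm from the base axis. Payload 5.2 kg.
Tool frame: the origin (TCP) lies midway between the tips of the shut fingers; the grasp point (between the pads) lies 19 mm behind it; z points along the fingers, y is the line along which they close (so a half turn about z gives the same grasp; the last joint's range is limited). The gripper opens to 85 mm and grips with 20 to 120 N. Pads are 22 mm wide; open, the fingers measure 114 mm over their backs; the gripper's body (76 mm by 85 mm) begins 54 mm behind the grasp point. The pads swing forward as they close: fully open they stand 13 mm farther back than shut.
Start: joints at [61.433, 14.817, 87.949, -0, 77.235, -11.62], TCP at [160.306, 526.125, 231.31] pointing down, gripper open.
Joint ranges: [-179.93, 179.93], [-52.35, 119.4], [10.71, 147.94], [-69.91, 249.91], [12.55, 155.21], [-178.61, 178.61]. Speed limits (degrees/s): [147.25, 147.25, 180, 180, 180, 180].

### API

Orientations are given as a 3x3 rotation matrix whose columns are the frame's x, y, z axes.
In Python, from plant import bot, vision gives the robot as it stands. The module is installed in compiled form; this text tells all that it offers.
- The arm moves only by the shell command python3 -m jog 'ROWS'. ROWS is a JSON object of lists of equal length, an entry for each row: "hand": the finger opening in m, from 0 to 0.0854; "linear": the shift along the tool's x, y, z in m, a list of three; "yaw": the turn about the tool's z in rad. In form: {"hand": [hand, ...], "linear": [[tx, ty, tz], ...], "yaw": [yaw, ...]}. A call has 1 to 10 rows; each row is the pose to reach, as a shift and turn from the pose commanded when the call began, along the tool's axes at that moment; what a row does not reach only later rows make up. A row lasts 1/10 s, in which the tool goes at most 50 mm and 8.59 degrees, less where a joint would pass 70% of its speed; a pose out of reach is approached as far as the arm can. A call with a gripper value outside its range is refused whole. The fingers move at their own pace and stop on an object; the grip force is fixed at half the most. Time passes only in rows, so rows that repeat a pose let the fingers close. It gives the time, the measured TCP pose, the force, the opening and the grip force at its end, in the units of the state.
- bot.get_obs(): the state, without advancing time (a new reading comes with each control period).
- vision.read_camera(name): name is "scene" or "side" or "wrist"; returns a dict with "frame" (480x640x3 uint8, red, green, blue), "depth" (480x640 float32, mm along the optical axis (not along the pixel's ray), 0 where there is no reading), "fov_y" (degrees; the focal length in pixels is half the picture's height over the tangent of half this angle, whatever the lens; pixels are square), "cx", "cy" (the principal point, pixels), "world_from_camera" (4x4, takes a point from camera to world coordinates); the wrist camera has in their place "hand_eye" (4x4, takes a point from camera to tool coordinates, whose origin is the TCP and whose axes are the flange's). Camera axes: x right, y up, looking along -z (the intrinsics and any distortion apply to the point x, -y, -z); pixel columns grow to the right and rows downward; lengths in mm; the calibration is good to about 2 mm. A picture is of the moment at which its call begins: read the wrist's pose just before it.
- bot.sign_off(): hands the job in; it is judged then, once.
The state is a dict: "t": time; "joint_positions": joint angles; "joint_vel": joint speeds; "effort": joint torques, N m; "eef_pos": TCP position; "tcp_rot": TCP orientation; "force": force on the tool from outside, world axes, zero at the start; "wrist_torque": the same for the moment, N m; "grip_width": opening from 0.0 (shut) to 1.0 (fully open); "finger_force": force on a finger pad.
Only numpy, scipy, OpenCV 4.12 (cv2) and the standard library are available. Lean on these libraries where they do the work, as an engineer would, in place of code of your own. Each camera call takes 0.05 s, during which the arm holds its last target. There are 200 camera calls.

### The job

Turn the stop turret by its upright pin one click anticlockwise (seen from above), so that the red stop faces the tunnel, and let it go. Then push the low blade carrier along the bed and under the grinder's guard until it sits up against the red stop, without ramming the stop, lifting the carrier or bumping the guard. Leave the wrench, the dressing stone and the oil can alone, and move clear.

Things in the scene. Friction and masses are not known exactly. Their poses are not given: they have to be found in the camera images.
- fixture: grey steel base plate 150 (x) x 440 (y) x 14 mm, fixed on the bench; its flat top, 14 mm above the bench, is the bed. Origin: underside of the plate, on the feed centreline; +y is the feed direction, x across, z up; it spans y -230 to +210 mm. All x, y in these texts are in this frame, all heights are above the bed.
- channel_mouth (a point): point on the bed at the mouth of the channel, y -60 mm. Flared entry guides (10 mm high, about 100 mm apart at the mouth) lead into a straight channel 68 mm wide between steel guides 10 mm high, from y -25 to +65 mm, x centred on 0.
- guard: fixed green bridge with hood, wheel and motor; origin on the bed, 14 mm above the fixture's, same axes. The bridge spans y +5 to +55 over the channel, legs beyond x +-46 mm; its tunnel is 33 mm high, too low for a gripper to follow the carrier in. Motor on the +x side: y -15 to +72, out to x +180, up to height 155 mm.
- hood_edge (a point): middle of the hood's lower entry edge (yellow strip): y -6 mm, height 70. The hood, 112 mm wide, overhangs the entry from height 70 to 155 mm, y -6 to +55. A tool pointing straight down hits it before the carrier is home: lean the tool back 30 to 50 degrees, fingertips pointing forward along the feed.
- home (a point): point on the bed below the carrier's rear face when the carrier is home against the red stop: x 0, y 0 (the carrier's centre is then at y +45 mm).
- carrier_mid (a point): centre (12 mm above its underside) of the loose low aluminium carrier, 64 (x) x 90 (y) x 24 mm, with a steel blade blank and clamps on top, 28 mm high in all, 0.3 to 0.6 kg. It starts flat on the bed before the channel, y axis roughly along the feed. Its rear face, to be pushed, is 45 mm behind the centre (-y). 2 mm play each side in the channel.
- turret (a joint): stop turret angle, rad, growing anticlockwise from above. Sprung detents at 0, 1.047, 2.094; let go, it snaps into the nearest; moving over takes 5 to 10 N at the pin. Stop arms 7 to 21 mm above the bed: yellow foot 65 mm from the axis (faces the tunnel at 0, the start), red 45 mm (at 1.047), blue 30 mm (at 2.094). The foot facing the tunnel (-y) stops the carrier.
- turret_axis (a point): fixed point on the bed at the turret's vertical axis: fixture x 0, y +135 mm.
- pin_grip (a point): point on the turret's upright index pin (black with orange top, 14 mm diameter) where it is best gripped: 56 mm above the bed; the pin stands from 22 to 76 mm above the bed, 60 mm from the turret's axis. At joint 0 it lies at fixture x +30, y +187 mm; at 1.047 rad at x -30, y +187 mm. Below it only a low detent housing, 11 mm high.
- wrench: loose steel wrench about 150 mm long, lying on the bench on the robot's side of the fixture; origin under its middle.
- stone_mid (a point): centre of the loose dressing stone, a reddish bar 100 x 25 x 25 mm lying on the bench on the robot's side of the fixture.
- oilcan: loose blue oil can, 56 mm diameter, 120 mm high, standing on the bench beyond the fixture; origin under its centre.
Mind the look-alikes: they are no part of the job. Of the things like the part that bears carrier_mid, leave any that is pink or yellow; of the rest the larger one is meant.

How it is judged:
By the outcome, as a careful person would: the job done as asked, in the order asked, and still so for the second after the job is handed in, with the robot touching nothing.
It also fails if it takes over 64 s, if anything falls off the work surface, if the arm or the gripper's body presses on something with over 40 N, if the wrist force passes 120 N, or if a joint passes its speed limit or range.

## Working session

There is one attempt and no reset: what is moved stays moved. The work goes in short steps, Python scripts to look and compute and a shell command to move; the robot and the scene stay as the last step left them, time stands still between calls to the robot, and variables do not carry over. Pictures are saved under pics/ and viewed, at most 12 in all, crops included, and the job is handed in when it is done.

```bash
mkdir -p pics; cat > h.py <<'E'
import numpy as np,cv2
from plant import bot,vision
def cam(n):
    o=bot.get_obs(); c=vision.read_camera(n)
    if n=='wrist':
        T=np.eye(4);T[:3,:3]=o['tcp_rot'];T[:3,3]=o['eef_pos'];c['T']=T@np.array(c['hand_eye'])
    else: c['T']=np.array(c['world_from_camera'])
    c['f']=240/np.tan(np.radians(c['fov_y'])/2); return c
def ray(c,u,v):
    d=np.array([(u-c['cx'])/c['f'],-(v-c['cy'])/c['f'],-1.]); return c['T'][:3,3],c['T'][:3,:3]@d
def plane(c,u,v,z):
    o,d=ray(c,u,v); return o+d*(z-o[2])/d[2]
def cloud(c):
    v,u=np.mgrid[:480,:640]; D=c['depth']
    P=np.stack([(u-c['cx'])/c['f']*D,-(v-c['cy'])/c['f']*D,-D],-1)
    return P@c['T'][:3,:3].T+c['T'][:3,3]
def save(c,n): cv2.imwrite('pics/'+n,c['frame'][:,:,::-1])
E
python3 - <<'E'
from h import *
np.set_printoptions(suppress=True,precision=2)
for n in ['scene','side']:
    c=cam(n);save(c,n+'0.png');print({k:v for k,v in c.items() if k not in('frame','depth')})
    np.savez(n+'0.npz',**c)
o=bot.get_obs();print(o)
E
```

```text
{'fov_y': 43.84479163903195, 'cx': 323.796874617513, 'cy': 233.10649018920893, 'world_from_camera': array([[   0.4 ,   -0.56,    0.72, 1295.56],
       [   0.92,    0.24,   -0.32, -376.69],
       [   0.  ,    0.79,    0.61,  682.07],
       [   0.  ,    0.  ,    0.  ,    1.  ]]), 'T': array([[   0.4 ,   -0.56,    0.72, 1295.56],
       [   0.92,    0.24,   -0.32, -376.69],
       [   0.  ,    0.79,    0.61,  682.07],
       [   0.  ,    0.  ,    0.  ,    1.  ]]), 'f': np.float64(596.345087776745)}
{'fov_y': 43.66872344874911, 'cx': 308.9692555296926, 'cy': 251.08992285969978, 'world_from_camera': array([[   0.94,    0.16,   -0.3 ,  270.68],
       [  -0.34,    0.49,   -0.81, -852.82],
       [   0.02,    0.86,    0.51,  585.48],
       [   0.  ,    0.  ,    0.  ,    1.  ]]), 'T': array([[   0.94,    0.16,   -0.3 ,  270.68],
       [  -0.34,    0.49,   -0.81, -852.82],
       [   0.02,    0.86,    0.51,  585.48],
       [   0.  ,    0.  ,    0.  ,    1.  ]]), 'f': np.float64(599.0007190825885)}
{'t': 0.1, 'joint_positions': array([ 61.44,  14.85,  88.  ,  -0.  ,  77.23, -11.62]), 'joint_vel': array([ 0.03, -0.02, -0.21, -0.04,  0.03,  0.02]), 'effort': array([  0.  , -44.7 , -29.12,  -0.  ,   0.01,   0.  ]), 'eef_pos': array([160.06, 525.71, 230.57]), 'tcp_rot': array([[-0.96,  0.29, -0.  ],
       [ 0.29,  0.96, -0.  ],
       [ 0.  , -0.  , -1.  ]]), 'force': array([ 0.37, -0.8 ,  0.95]), 'wrist_torque': array([-0.09, -0.01,  0.  ]), 'finger_force': 0.0, 'grip_width': 0.9955492501913784}
```

View pics/scene0.png

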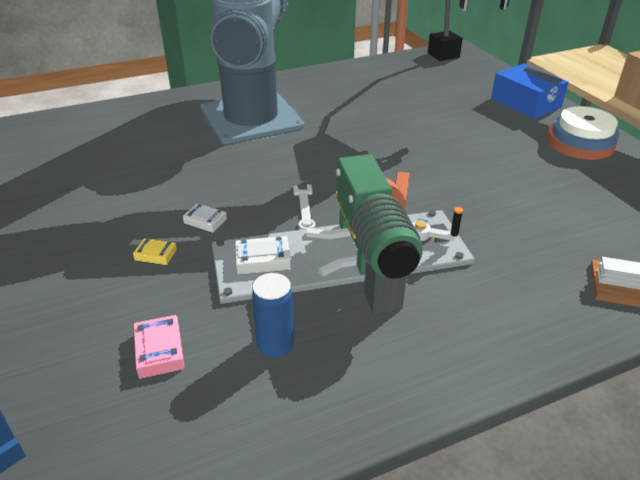

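View pics/side0.png

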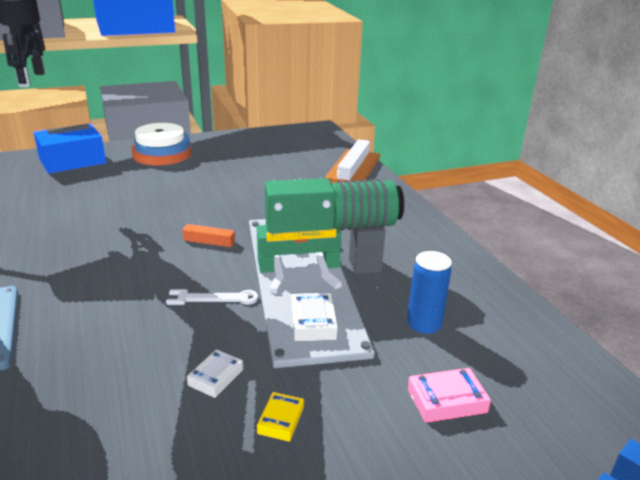

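The scene view shows the plate with the white carrier at about (263,253), the pin at (457,222) with an orange top, and the hood and motor at about (380,220). The look-alikes are a grey one (205,217), a yellow one (155,251) and a pink one (158,345). The side view shows the carrier at (314,315), the wrench at (215,297), the stone at (208,236) and the can at (430,290). Next I'll measure the fixture.

```bash
python3 - <<'E'
from h import *
np.set_printoptions(suppress=True,precision=1)
for n in ['scene','side']:
    c=dict(np.load(n+'0.npz'));P=cloud(c);hsv=cv2.cvtColor(c['frame'],cv2.COLOR_RGB2HSV)
    ok=c['depth']>0
    x,y,z=P[...,0],P[...,1],P[...,2]
    b=ok&(abs(z)<5)&(x>200)&(x<800)&(y>-350)&(y<400);print(n,'bench z',np.median(z[b]))
    m=ok&(z>9)&(z<19)&(x>200)&(x<900)&(y>-400)&(y<500)&(hsv[...,1]<60)
    m=cv2.morphologyEx(m.astype(np.uint8),cv2.MORPH_OPEN,np.ones((3,3)))
    k,l,s,_=cv2.connectedComponentsWithStats(m)
    q=np.zeros_like(m)
    for i in range(1,k):
        if s[i,4]>150:
            pp=P[l==i];print(s[i],pp.mean(0))
            q[l==i]=1
    r=cv2.minAreaRect(P[q>0][:,:2].astype(np.float32));print('rect',r,cv2.boxPoints(r))
    # orange pin top
    o=ok&(hsv[...,0]<20)&(hsv[...,1]>150)&(z>60)&(z<110)&(x>200)&(x<900)
    print('pin',o.sum(),P[o].mean(0) if o.any() else 0, np.argwhere(o).mean(0)[::-1] if o.any() else 0)
    # carrier top
    t=ok&(z>32)&(z<50)&(hsv[...,2]>150)&(hsv[...,1]<60)&(x>200)&(x<900)&(y>-400)&(y<500)
    k,l,s,_=cv2.connectedComponentsWithStats(t.astype(np.uint8))
    for i in range(1,k):
        if s[i,4]>150: pp=P[l==i];print('top',s[i],pp.mean(0),cv2.minAreaRect(pp[:,:2].astype(np.float32)))
E
```

```text
scene bench z 1.270908380674939
[408 211  43  20 377] [552.7 175.2  15.3]
[ 254  229  111   61 3323] [572.4 -70.   15.2]
[ 417  237   57   33 1180] [648.4 138.5  15. ]
[ 212  240   54   61 1631] [ 548.3 -214.6   15. ]
rect ((568.5875244140625, -21.433547973632812), (440.1976318359375, 154.95750427246094), 79.362548828125) [[ 451.8 -223.4]
 [ 604.1 -252.1]
 [ 685.4  180.6]
 [ 533.1  209.2]]
pin 42 [635.2 166.   91.3] [458.1 210.4]
top [417 223  38  17 267] [615.5 138.3  38. ] ((612.47265625, 142.8251495361328), (65.2884521484375, 32.14225769042969), 58.047088623046875)
top [ 235  237   55   32 1244] [ 547.5 -159.1   40. ] ((541.2644653320312, -156.42202758789062), (89.33328247070312, 68.17021942138672), 74.86279296875)
top [602 257  38  24 639] [822.2 363.9  42. ] ((818.4478149414062, 367.06085205078125), (58.22587966918945, 35.72465133666992), 51.75743103027344)
side bench z -0.45445599374511403
[ 257  254  116  110 6693] [ 546.7 -123.8   13.6]
[187 360  55  33 526] [ 372.2 -231.6   15.3]
rect ((533.5263671875, -138.5965576171875), (385.2462158203125, 235.92759704589844), 54.96771240234375) [[ 326.4 -228.6]
 [ 519.5 -364. ]
 [ 740.7  -48.6]
 [ 547.5   86.8]]
pin 24 [570.1 -10.3  79. ] [300.2 239.7]
top [338 142  27  30 397] [843.3 397.   41.4] ((852.5509643554688, 411.0598449707031), (180.78402709960938, 32.9687614440918), 51.538002014160156)
top [ 291  294   46   39 1408] [ 537.5 -163.2   38.7] ((540.2188720703125, -156.90313720703125), (92.27262878417969, 64.16600036621094), 74.54447174072266)
```

```bash
cat >> h.py <<'E'
FO=np.array([570.4,-11.6,14.]);FA=np.radians(79.36-90)
FR=np.array([[np.cos(FA),-np.sin(FA),0],[np.sin(FA),np.cos(FA),0],[0,0,1]])
def F2W(p): return FO+FR@np.array(p,float)
def W2F(p): return FR.T@(np.array(p)-FO)
def go(p,ang=None,fix=True):
    """shift in tool axes (m) and yaw (rad) to put TCP at p (fixture x,y,height), tool y at fixture angle ang deg"""
    o=bot.get_obs();R=np.array(o['tcp_rot']);w=F2W(p) if fix else np.array(p)
    d=R.T@(w-o['eef_pos'])/1000; ya=np.degrees(np.arctan2(R[1,1],R[0,1])-FA)
    yw=None if ang is None else -np.radians((ang-ya+180)%360-180)
    print(np.round(d,4),'yaw',yw,'now F',np.round(W2F(o['eef_pos']),1),'yang',round(ya,1))
E
python3 - <<'E'
from h import *
print(bot.get_obs()['t']); go([30,187,160],-30); go([30,250,160],-30)
E
```

```text
0.1
[-0.5584 -0.2051  0.0567] yaw 1.9843345244184023 now F [-502.5  452.3  216.6] yang 83.7
[-0.5515 -0.1425  0.0566] yaw 1.9843345244184023 now F [-502.5  452.3  216.6] yang 83.7
```

```bash
python3 -m jog '{"hand":[0.04,0.04,0.04,0.04,0.04,0.04,0.04,0.04,0.04,0.04],"linear":[[-0.04,-0.0147,0],[-0.08,-0.0293,0],[-0.12,-0.044,0],[-0.16,-0.0586,0],[-0.2,-0.0733,0.005],[-0.24,-0.088,0.01],[-0.28,-0.1026,0.015],[-0.32,-0.117,0.02],[-0.36,-0.132,0.025],[-0.4,-0.147,0.03]],"yaw":[0.14,0.28,0.42,0.56,0.7,0.84,0.98,1.12,1.26,1.4]}'
python3 - <<'E'
from h import *
go([30,187,120],-30)
E
```

```text
t: 1.1
eef_pos: [501.0, 267.6, 200.7]
tcp_rot: [[0.13, 0.991, -0.001], [0.991, -0.13, -0.0], [-0.0, -0.001, -1.0]]
force: [0.7, 0.4, 0.3]
grip_width: 0.466
finger_force: 0.0
[-0.0826  0.1454  0.0666] yaw 0.5784548898153085 now F [-119.7  261.6  186.7] yang 3.1
```

```bash
python3 -m jog '{"hand":[0.04,0.04,0.04,0.04,0.04,0.04,0.04,0.04],"linear":[[-0.014,0.024,0.011],[-0.028,0.048,0.022],[-0.042,0.072,0.033],[-0.056,0.096,0.044],[-0.07,0.12,0.055],[-0.0826,0.1454,0.0666],[-0.0826,0.1454,0.0666],[-0.0826,0.1454,0.0666]],"yaw":[0.14,0.28,0.42,0.57,0.57,0.57,0.57,0.57]}'
python3 - <<'E'
from h import *
go([30,187,37],-30)
c=cam('wrist');save(c,'w1.png');print(c['f'],c['T'])
P=cloud(c);hsv=cv2.cvtColor(c['frame'],cv2.COLOR_RGB2HSV)
o=(hsv[...,0]<20)&(hsv[...,1]>150)&(hsv[...,2]>100)&(c['depth']>0)&(abs(P[...,2]-88)<10)
print(o.sum(),W2F(P[o].mean(0)) if o.any() else 0)
k,l,s,ce=cv2.connectedComponentsWithStats(((hsv[...,0]<20)&(hsv[...,1]>150)).astype(np.uint8))
for i in range(1,k):
    if s[i,4]>60: print(s[i],ce[i],W2F(plane(c,*ce[i],90)))
E
```

```text
t: 1.9
eef_pos: [633.6, 168.4, 133.5]
tcp_rot: [[0.641, 0.767, -0.003], [0.767, -0.641, 0.0], [-0.002, -0.002, -1.0]]
force: [0.3, -0.2, -0.8]
grip_width: 0.465
finger_force: 0.0
[-0.0007  0.0019  0.0825] yaw 0.013065637310655884 now F [ 28.8 188.6 119.5] yang -29.3
346.1722432906347 [[ 7.67574209e-01  6.15804573e-01  1.77804842e-01  6.78989206e+02]
 [-6.40955192e-01  7.38528065e-01  2.09171554e-01  2.22632151e+02]
 [-2.50506598e-03 -2.74519627e-01  9.61578234e-01  2.75515964e+02]
 [ 0.00000000e+00  0.00000000e+00  0.00000000e+00  1.00000000e+00]]
34 [ 31.92340165 194.99711835  74.03063642]
[273 332  24  26 258] [283.64341085 347.05426357] [-12.3088431  149.31566117  76.        ]
```

View pics/w1.png

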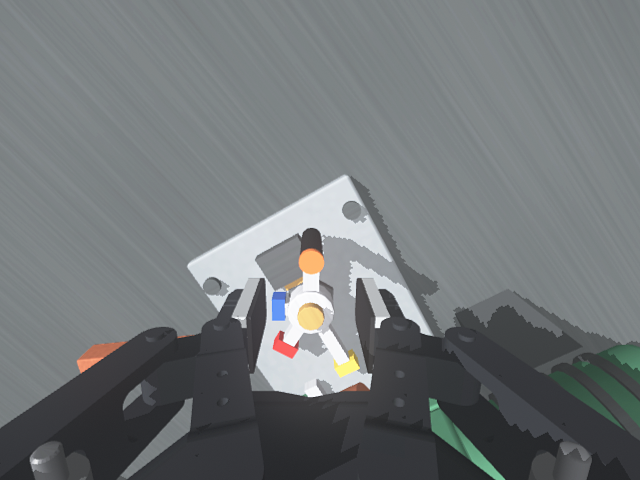

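The wrist view shows the pin's orange top at (311,262), in front of the fingers. The turret hub is at (311,317) and the red foot at (286,345). The outer knuckles stick out wide at (160,340) and (465,340).

```bash
python3 - <<'E'
from h import *
c=cam('wrist')
print(W2F(plane(c,311,262,90)),'hub',[W2F(plane(c,311,317,z)) for z in (36,45,55)])
o=bot.get_obs();T=np.linalg.inv(c['T'])
for dz in (0,30,43):
    p=T@np.array([*(o['eef_pos']-[0,0,dz]),1]);print(dz,c['cx']-c['f']*p[0]/p[2],c['cy']+c['f']*p[1]/p[2])
E
```

```text
[ 29.0981303  190.07356343  76.        ] hub [array([ -2.78525351, 132.87680471,  22.        ]), array([ -0.32253189, 137.29498838,  31.        ]), array([  2.41382547, 142.20408134,  41.        ])]
0 310.2620587501121 298.7417852121607
30 310.3763957227695 273.2039667210665
43 310.4155261332903 264.4639651438192
```

```bash
python3 -m jog '{"hand":[0.04,0.04,0.04,0.04,0.04,0.018,0.018,0.018,0.018,0.018],"linear":[[0,0.001,0.02],[0,0.001,0.04],[0,0.001,0.06],[0,0.001,0.078],[0,0.001,0.082],[0,0.001,0.082],[0,0.001,0.082],[0,0.001,0.082],[0,0.001,0.082],[0,0.001,0.082]],"yaw":[0.012,0.012,0.012,0.012,0.012,0.012,0.012,0.012,0.012,0.012]}'
python3 - <<'E'
from h import *
go([30,187,37],-30)
for a in range(66,126+1,6):
    print(a,end=' ');r=np.radians(a);go([61*np.cos(r),135+61*np.sin(r),37],a-90)
c=cam('wrist');save(c,'w2.png')
E
```

```text
t: 3.0
eef_pos: [635.2, 168.2, 53.4]
tcp_rot: [[0.65, 0.76, 0.001], [0.76, -0.65, 0.0], [0.001, 0.001, -1.0]]
force: [0.1, 0.6, -0.2]
grip_width: 0.211
finger_force: 0.0
[-0.0017  0.0004  0.0024] yaw 0.002236539877954447 now F [ 30.5 188.7  39.4] yang -29.9
66 [-0.001  -0.0059  0.0024] yaw -0.10248321524170532 now F [ 30.5 188.7  39.4] yang -29.9
72 [-0.002  -0.0122  0.0024] yaw -0.2072029703613651 now F [ 30.5 188.7  39.4] yang -29.9
78 [-0.0036 -0.0184  0.0024] yaw -0.3119227254810249 now F [ 30.5 188.7  39.4] yang -29.9
84 [-0.0059 -0.0244  0.0024] yaw -0.41664248060068465 now F [ 30.5 188.7  39.4] yang -29.9
90 [-0.0088 -0.0301  0.0024] yaw -0.5213622357203445 now F [ 30.5 188.7  39.4] yang -29.9
96 [-0.0123 -0.0354  0.0024] yaw -0.6260819908400042 now F [ 30.5 188.7  39.4] yang -29.9
102 [-0.0163 -0.0404  0.0023] yaw -0.730801745959664 now F [ 30.5 188.7  39.4] yang -29.9
108 [-0.0208 -0.0449  0.0023] yaw -0.8355215010793238 now F [ 30.5 188.7  39.4] yang -29.9
114 [-0.0257 -0.0489  0.0023] yaw -0.9402412561989835 now F [ 30.5 188.7  39.4] yang -29.9
120 [-0.0311 -0.0524  0.0023] yaw -1.0449610113186434 now F [ 30.5 188.7  39.4] yang -29.9
126 [-0.0368 -0.0554  0.0023] yaw -1.149680766438303 now F [ 30.5 188.7  39.4] yang -29.9
```

View pics/w2.png

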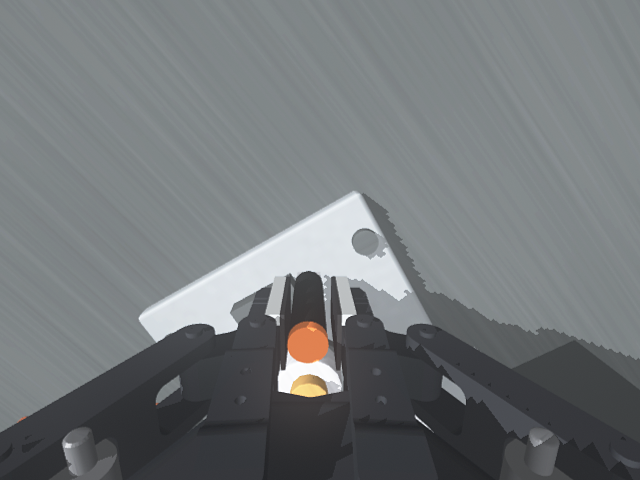

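The pin, with its orange top at (308,342), stands between the fingers, so I'll sweep the arc.

```bash
python3 -m jog '{"hand":[0.018,0.018,0.018,0.018,0.018,0.018,0.018,0.018,0.018,0.018],"linear":[[-0.001,-0.006,0],[-0.002,-0.012,0],[-0.0036,-0.0184,0],[-0.0059,-0.0244,0],[-0.0088,-0.03,0],[-0.0123,-0.0354,0],[-0.0163,-0.0404,0],[-0.0208,-0.045,0],[-0.0257,-0.049,0],[-0.031,-0.0524,0]],"yaw":[-0.1,-0.21,-0.31,-0.42,-0.52,-0.63,-0.73,-0.835,-0.94,-1.045]}'
python3 -m jog '{"hand":[0.018,0.018,0.04,0.04,0.04,0.04],"linear":[[0,0,0],[0,0,0],[0,0,0],[0,0,0],[0,0,0],[0,0,0]],"yaw":[0,0,0,0,0,0]}'
python3 - <<'E'
from h import *
go([-30,187,37],30)
c=cam('wrist');save(c,'w3.png')
E
```

```text
t: 4.05
eef_pos: [574.6, 178.6, 52.8]
tcp_rot: [[-0.336, 0.942, 0.0], [0.942, 0.336, 0.0], [-0.0, 0.0, -1.0]]
force: [-0.3, -0.2, 0.1]
grip_width: 0.212
finger_force: 0.0
t: 4.65
eef_pos: [575.0, 178.7, 52.7]
tcp_rot: [[-0.331, 0.944, -0.0], [0.944, 0.331, 0.0], [0.0, -0.0, -1.0]]
force: [-0.5, 1.1, -0.2]
grip_width: 0.468
finger_force: 0.0
[-0.001   0.0001  0.0017] yaw -0.0003664771204568613 now F [-30.6 187.8  38.7] yang 30.0
```

View pics/w3.png

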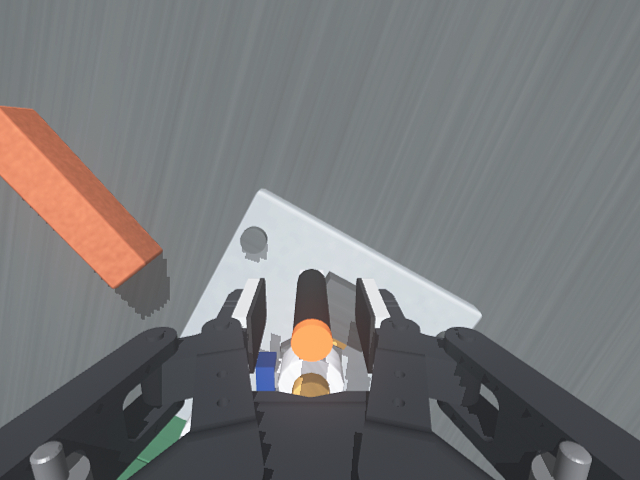

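The pin at (311,340) stayed central and is at its new detent; red gets confirmed later. I'll lift and go round behind the carrier with the hand fully open.

```bash
python3 -m jog '{"hand":[0.04,0.04,0.04,0.04,0.04,0.06,0.085,0.085],"linear":[[0,0,-0.02],[0,0,-0.05],[0,0,-0.09],[0,0,-0.13],[0,0,-0.17],[0,0,-0.195],[0,0,-0.195],[0,0,-0.195]],"yaw":[0,0,0,0,-0.13,-0.27,-0.41,-0.55]}'
python3 - <<'E'
from h import *
go([-2,-275,130],90)
E
```

```text
t: 5.5
eef_pos: [575.4, 178.8, 249.3]
tcp_rot: [[-0.779, 0.627, 0.003], [0.627, 0.779, 0.0], [-0.002, 0.002, -1.0]]
force: [-0.2, -0.8, -1.1]
grip_width: 0.951
finger_force: 0.0
[-0.2432 -0.3951  0.105 ] yaw -0.49150101307478133 now F [-30.3 188.  235.3] yang 61.8
```

```bash
python3 -m jog '{"hand":[0.085,0.085,0.085,0.085,0.085,0.085,0.085,0.085,0.085,0.085],"linear":[[-0.02,-0.033,0],[-0.045,-0.073,0],[-0.07,-0.114,0],[-0.095,-0.154,0],[-0.12,-0.195,0],[-0.145,-0.236,0],[-0.17,-0.276,0],[-0.195,-0.317,0],[-0.22,-0.357,0],[-0.243,-0.395,0]],"yaw":[-0.1,-0.2,-0.3,-0.4,-0.491,-0.491,-0.491,-0.491,-0.491,-0.491]}'
python3 -m jog '{"hand":[0.085,0.085,0.085,0.085],"linear":[[0,0,0.035],[0,0,0.07],[0,0,0.105],[0,0,0.105]],"yaw":[0,0,0,0]}'
python3 - <<'E'
from h import *
np.set_printoptions(suppress=True,precision=1)
go([-2,-275,130],90)
c=cam('scene');np.savez('s1.npz',**c)
cv2.imwrite('pics/s1.png',cv2.resize(c['frame'][80:400,120:547,::-1],(800,600)))
P=cloud(c);tcp=np.array(bot.get_obs()['eef_pos'])
Q=(P-tcp)@FR
g=(c['depth']>0)&(abs(Q[...,0])<60)&(abs(Q[...,1])<120)&(Q[...,2]>-30)&(Q[...,2]<200)
for z in range(-5,180,8):
    k=g&(abs(Q[...,2]-z)<4)
    if k.sum()>3: print(z,k.sum(),Q[k][:,1].min(),Q[k][:,1].max())
E
```

```text
t: 6.5
eef_pos: [513.5, -283.2, 247.8]
tcp_rot: [[-0.982, 0.191, 0.0], [0.191, 0.982, -0.0], [-0.0, -0.0, -1.0]]
force: [0.7, -0.1, 0.0]
grip_width: 0.994
finger_force: 0.0
t: 6.9
eef_pos: [511.1, -279.0, 137.7]
tcp_rot: [[-0.981, 0.191, -0.008], [0.191, 0.981, 0.007], [0.009, 0.005, -1.0]]
force: [-0.9, 0.5, -0.8]
grip_width: 0.989
finger_force: 0.0
[-0. -0. -0.] yaw -0.006913277511217905 now F [  -8.9 -273.8  123.7] yang 89.6
11 9 -49.31293957265972 46.72823651218726
19 68 -55.41130951474324 55.51126854512203
27 85 -56.34231850931291 54.60896944678801
35 88 -56.33566919665921 55.41454502275187
43 87 -56.10882690043031 55.1392438789427
51 89 -65.52144855784671 62.05075077833853
59 227 -73.55708954298618 72.78650912280237
67 305 -74.65836295365746 73.27299506201938
75 401 -72.88684650999357 72.14704299028953
83 360 -72.20112183834229 70.78840717816038
91 293 -70.94006572426275 70.13688280398252
99 445 -70.45831543147705 69.11004850920902
107 516 -69.30171410163088 67.8194449844055
115 462 -68.25178149760549 67.14185105149872
123 51 -37.421418984462214 36.715256446994466
131 250 -37.82916134201714 36.43617035284912
139 281 -37.61945621256842 36.5002465038581
147 286 -38.16609518440859 36.38716988283063
155 281 -38.0587665949208 35.85667847633275
163 309 -38.244549272929916 36.320878954276225
171 456 -37.87431985969219 35.00005916004147
179 192 -31.043147568770447 30.24308827383591
```

View pics/s1.png

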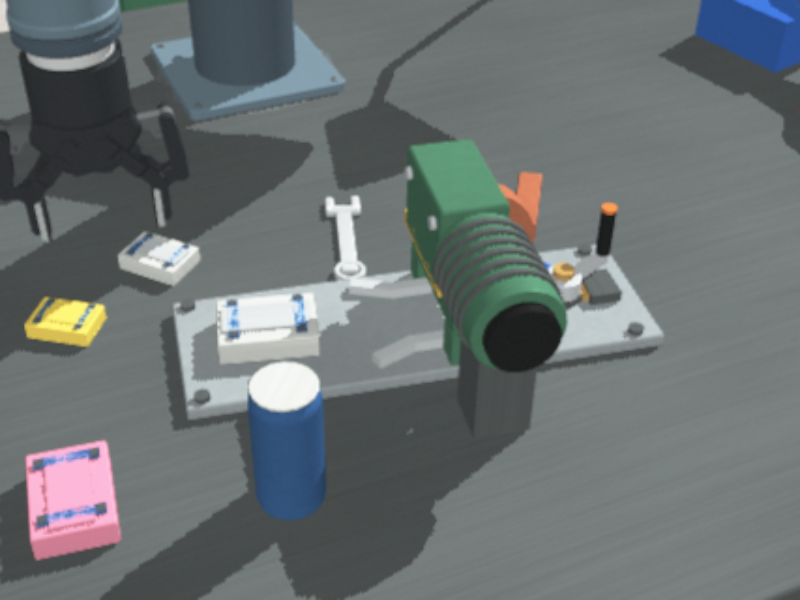

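The wide view shows the gripper open along the feed at (95,150), with its upright side bars. The carrier is at (268,325), the pin has moved to (605,225) and the wrench is at (347,235). The side bars reach 72 mm from the axis but the finger backs only 56 mm, so a vertical tool can't get the carrier home. A lean is needed, and jog only gives shifts and yaw. I'll check whether an out-of-reach target makes the arm tilt the tool, but first whether that space is free.

```bash
python3 - <<'E'
from h import *
np.set_printoptions(suppress=True,precision=0)
Z={}
for f in ['scene0.npz','side0.npz']:
    c=dict(np.load(f));P=cloud(c)[c['depth']>0]
    for X in range(-100,500,100):
        for Y in range(300,1100,100):
            k=(P[:,0]>X)&(P[:,0]<X+100)&(P[:,1]>Y)&(P[:,1]<Y+100)
            if k.sum()>5: Z[X,Y]=max(Z.get((X,Y),-9),np.percentile(P[k][:,2],98))
for X in range(-100,500,100): print(X,[round(Z[X,Y]) if (X,Y) in Z else None for Y in range(300,1100,100)])
o=bot.get_obs();print(o['joint_positions']);go([100,535,300],fix=False)
E
```

```text
-100 [5, 4, 5, 5, 5, None, None, None]
0 [4, 5, 5, 5, 5, None, None, None]
100 [4, 401, 394, 77, 81, None, None, None]
200 [4, 4, 4, 73, 79, None, None, None]
300 [4, 4, 35, 66, 66, None, None, None]
400 [4, 4, 44, 65, 65, None, None, None]
[ -40.   23.   90.   -0.   68. -119.]
[ 1.  1. -0.] yaw None now F [  -7. -274.  127.] yang 89.6
```

```bash
python3 -m jog '{"hand":[0.085,0.085,0.085,0.06,0.04,0.02,0,0,0,0],"linear":[[0.0,0.0,-0.05],[0.0,0.0,-0.1],[0.02,0.025,-0.13],[0.05,0.064,-0.14],[0.08,0.103,-0.15],[0.11,0.142,-0.16],[0.14,0.18,-0.17],[0.17,0.219,-0.18],[0.2,0.258,-0.19],[0.23,0.296,-0.2]],"yaw":[0,0,0,0,0,0,0,0,0,0]}'
python3 -m jog '{"hand":[0,0,0,0,0,0,0,0,0,0],"linear":[[0.03,0.039,-0.01],[0.06,0.077,-0.02],[0.09,0.116,-0.03],[0.12,0.155,-0.04],[0.15,0.193,-0.05],[0.18,0.232,-0.06],[0.21,0.27,-0.07],[0.24,0.31,-0.08],[0.27,0.35,-0.09],[0.3,0.387,-0.1]],"yaw":[0,0,0,0,0,0,0,0,0,0]}'
python3 -c "
from h import *
print(bot.get_obs()['joint_positions'])"
```

```text
t: 7.95
eef_pos: [343.8, 54.8, 345.9]
tcp_rot: [[-0.982, 0.191, 0.006], [0.191, 0.982, -0.001], [-0.006, 0.0, -1.0]]
force: [1.8, 0.6, 0.5]
grip_width: -0.001
finger_force: 0.0
t: 8.95
eef_pos: [122.5, 491.3, 446.1]
tcp_rot: [[-0.982, 0.19, 0.003], [0.19, 0.982, 0.004], [-0.002, 0.005, -1.0]]
force: [1.4, -0.6, 0.5]
grip_width: -0.001
finger_force: 0.0
[ 6.33755764e+01  6.97095645e+00  6.85552648e+01 -1.83125976e-02
  1.04178923e+02 -1.56911640e+01]
```

```bash
python3 -m jog '{"hand":[0,0,0,0,0,0,0,0,0,0],"linear":[[0,0,-0.05],[0,0,-0.1],[0,0,-0.15],[0,0,-0.2],[0,0,-0.25],[0,0,-0.3],[0,0,-0.35],[0,0,-0.4],[0,0,-0.45],[0,0,-0.5]],"yaw":[0,0,0,0,0,0,0,0,0,0]}'
python3 -c "
from h import *
print(bot.get_obs()['joint_positions'].round(1))"
```

```text
t: 9.95
eef_pos: [92.4, 369.6, 746.9]
tcp_rot: [[-0.982, 0.19, -0.007], [0.19, 0.982, 0.003], [0.008, 0.002, -1.0]]
force: [-0.3, 0.1, -0.2]
grip_width: 0.0
finger_force: 0.0
[ 58.6  14.1  10.7   1.1 155.2 -19.4]
```

```bash
python3 -m jog '{"hand":[0,0,0,0],"linear":[[0,0,-0.3],[0,0,-0.6],[0,0,-0.9],[0,0,-0.9]],"yaw":[0,0,0,0]}'
python3 -c "
from h import *
j=bot.get_obs()['joint_positions'];print(j.round(2),j[1]+j[2]+j[4])"
python3 -m jog '{"hand":[0,0,0,0],"linear":[[0,0.3,0],[0,0.6,0],[0,0.9,0],[0,0.9,0]],"yaw":[0,0,0,0]}'
python3 -c "
from h import *
j=bot.get_obs()['joint_positions'];print(j.round(2),j[1]+j[2]+j[4])"
```

```text
t: 10.35
eef_pos: [89.4, 350.4, 760.7]
tcp_rot: [[-0.982, 0.191, 0.012], [0.191, 0.981, 0.038], [-0.005, 0.039, -0.999]]
force: [1.1, 0.0, -0.5]
grip_width: 0.001
finger_force: 0.0
[ 57.26  11.9   10.71   1.36 155.18 -20.49] 177.7887997446178
t: 10.75
eef_pos: [90.2, 383.9, 737.9]
tcp_rot: [[-0.981, 0.19, -0.029], [0.19, 0.982, -0.013], [0.026, -0.018, -1.0]]
force: [0.0, -0.2, 0.2]
grip_width: 0.0
finger_force: 0.0
[ 59.49  15.53  10.72   2.49 155.18 -17.31] 181.4283334744137
```

```bash
python3 -m jog '{"hand":[0,0],"linear":[[0,0,0],[0,0,0]],"yaw":[0,0]}'
python3 -c "
from h import *
j=bot.get_obs()['joint_positions'];print(j.round(2),j[1]+j[2]+j[4])"
python3 -m jog '{"hand":[0,0,0,0,0,0,0,0,0,0],"linear":[[0,0,-0.9],[0,0,-0.9],[0,0,-0.9],[0,0,-0.9],[0,0,-0.9],[0,0,-0.9],[0,0,-0.9],[0,0,-0.9],[0,0,-0.9],[0,0,-0.9]],"yaw":[0,0,0,0,0,0,0,0,0,0]}'
python3 -c "
from h import *
j=bot.get_obs()['joint_positions'];print(j.round(2),j[1]+j[2]+j[4])"
```

```text
t: 10.95
eef_pos: [89.5, 382.5, 739.0]
tcp_rot: [[-0.981, 0.19, -0.027], [0.19, 0.982, -0.01], [0.025, -0.015, -1.0]]
force: [0.1, 0.0, 0.1]
grip_width: -0.004
finger_force: 0.0
[ 59.47  15.36  10.71   2.5  155.18 -17.33] 181.25707249017782
t: 11.95
eef_pos: [89.7, 360.9, 754.4]
tcp_rot: [[-0.982, 0.191, -0.007], [0.191, 0.981, 0.028], [0.012, 0.026, -1.0]]
force: [-0.3, 0.9, 0.6]
grip_width: 0.003
finger_force: 0.0
[ 57.53  12.92  10.77   2.79 155.16 -18.93] 178.84369165198433
```

Out-of-reach targets do tip the tool slightly outward in the arm's plane. The tilted pose then becomes the new commanded pose, so the lean adds up from call to call. I'll turn the arm's plane to the feed azimuth with the closing line across it, then add lean in short calls.

```bash
python3 -m jog '{"hand":[0,0,0,0,0,0,0,0,0,0],"linear":[[0.014,-0.002,0.01],[0.028,-0.004,0.01],[0.042,-0.006,0.01],[0.056,-0.008,0.01],[0.07,-0.01,0.01],[0.084,-0.012,0.01],[0.098,-0.014,0.01],[0.112,-0.016,0.01],[0.126,-0.018,0.01],[0.14,-0.02,0.01]],"yaw":[0.14,0.29,0.44,0.59,0.74,0.89,1.04,1.19,1.34,1.49]}'
python3 -m jog '{"hand":[0,0],"linear":[[0,0,-0.1],[0,0,-0.1]],"yaw":[0.08,0.08]}'
python3 -m jog '{"hand":[0,0],"linear":[[0,0,-0.9],[0,0,-0.9]],"yaw":[0,0]}'
python3 -m jog '{"hand":[0,0],"linear":[[0,0,-0.9],[0,0,-0.9]],"yaw":[0,0]}'
python3 -c "
from h import *
j=bot.get_obs()['joint_positions'];print(j.round(2),j[1]+j[2]+j[4])"
```

```text
t: 12.95
eef_pos: [-52.3, 368.1, 745.6]
tcp_rot: [[0.117, 0.993, -0.006], [0.993, -0.117, 0.028], [0.027, -0.01, -1.0]]
force: [0.0, -0.2, -0.4]
grip_width: 0.0
finger_force: 0.0
t: 13.15
eef_pos: [-49.4, 352.0, 765.3]
tcp_rot: [[0.191, 0.982, -0.006], [0.98, -0.19, 0.054], [0.052, -0.016, -0.999]]
force: [0.8, 0.4, 0.2]
grip_width: 0.0
finger_force: 0.0
t: 13.35
eef_pos: [-47.6, 332.1, 778.0]
tcp_rot: [[0.189, 0.982, -0.0], [0.978, -0.189, 0.092], [0.09, -0.018, -0.996]]
force: [-0.1, -1.3, -0.3]
grip_width: -0.001
finger_force: 0.0
t: 13.55
eef_pos: [-46.7, 314.4, 788.6]
tcp_rot: [[0.19, 0.982, 0.005], [0.974, -0.189, 0.127], [0.125, -0.019, -0.992]]
force: [0.3, 0.0, 0.5]
grip_width: 0.002
finger_force: 0.0
[ 76.33   6.9   10.71   3.43 155.2   90.53] 172.81333800243107
```

```bash
python3 -m jog '{"hand":[0,0],"linear":[[-0.9,0,-0.7],[-0.9,0,-0.7]],"yaw":[0,0]}'|grep -A1 eef
python3 -m jog '{"hand":[0,0],"linear":[[-0.9,0,-0.7],[-0.9,0,-0.7]],"yaw":[0,0]}'|grep -A1 eef
python3 -m jog '{"hand":[0,0],"linear":[[-0.9,0,-0.7],[-0.9,0,-0.7]],"yaw":[0,0]}'|grep -A1 eef
python3 -m jog '{"hand":[0,0],"linear":[[-0.9,0,-0.7],[-0.9,0,-0.7]],"yaw":[0,0]}'|grep -A1 eef
python3 -c "
from h import *
j=bot.get_obs()['joint_positions'];print(j.round(2),j[1]+j[2]+j[4])"
```

```text
eef_pos: [-76.1, 274.8, 804.0]
tcp_rot: [[0.192, 0.981, 0.024], [0.965, -0.193, 0.178], [0.18, -0.011, -0.984]]
eef_pos: [-111.2, 223.5, 816.4]
tcp_rot: [[0.19, 0.981, 0.038], [0.954, -0.194, 0.228], [0.231, -0.007, -0.973]]
eef_pos: [-141.1, 162.8, 823.9]
tcp_rot: [[0.188, 0.981, 0.042], [0.944, -0.192, 0.269], [0.272, -0.011, -0.962]]
eef_pos: [-159.5, 115.4, 825.9]
tcp_rot: [[0.186, 0.982, 0.038], [0.937, -0.189, 0.294], [0.296, -0.019, -0.955]]
[136.59  -0.32  10.73 -34.87 155.17 114.06] 165.58995393872434
```

```bash
python3 -m jog '{"hand":[0,0,0,0,0,0],"linear":[[0.04,0.015,0.025],[0.08,0.03,0.05],[0.12,0.047,0.075],[0.16,0.062,0.1],[0.19,0.074,0.12],[0.19,0.074,0.12]],"yaw":[0,0,0,0,0,0]}'|grep -A1 eef
python3 -c "
from h import *
j=bot.get_obs()['joint_positions'];print(j.round(2),j[1]+j[2]+j[4])"
python3 -m jog '{"hand":[0,0],"linear":[[0,0,-0.9],[0,0,-0.9]],"yaw":[0,0]}'|grep -A1 eef
python3 -m jog '{"hand":[0,0],"linear":[[0,0,-0.9],[0,0,-0.9]],"yaw":[0,0]}'|grep -A1 eef
python3 -m jog '{"hand":[0,0],"linear":[[0,0,-0.9],[0,0,-0.9]],"yaw":[0,0]}'|grep -A1 eef
python3 -m jog '{"hand":[0,0],"linear":[[0,0,-0.9],[0,0,-0.9]],"yaw":[0,0]}'|grep -A1 eef
python3 -c "
from h import *
j=bot.get_obs()['joint_positions'];print(j.round(2),j[1]+j[2]+j[4])"
```

```text
eef_pos: [-56.9, 299.4, 771.2]
tcp_rot: [[0.185, 0.982, 0.04], [0.937, -0.188, 0.296], [0.298, -0.017, -0.954]]
[ 77.76  -6.96  32.8    1.96 136.82  90.4 ] 162.66448263739895
eef_pos: [-48.1, 263.1, 817.0]
tcp_rot: [[0.184, 0.983, 0.006], [0.948, -0.179, 0.261], [0.258, -0.042, -0.965]]
eef_pos: [-51.8, 231.6, 833.2]
tcp_rot: [[0.193, 0.981, 0.027], [0.932, -0.191, 0.309], [0.308, -0.035, -0.951]]
eef_pos: [-66.6, 210.0, 838.5]
tcp_rot: [[0.187, 0.982, 0.037], [0.923, -0.189, 0.334], [0.335, -0.028, -0.942]]
eef_pos: [-80.7, 185.6, 842.1]
tcp_rot: [[0.185, 0.982, 0.045], [0.916, -0.189, 0.353], [0.355, -0.024, -0.934]]
[ 71.81  -6.72  10.72   9.23 155.19  92.05] 159.18844818918103
```

```bash
python3 -m jog '{"hand":[0,0,0,0,0],"linear":[[0.04,0.0,0.03],[0.08,0.01,0.06],[0.12,0.02,0.06],[0.14,0.03,0.06],[0.14,0.03,0.06]],"yaw":[0,0,0,0,0]}'|grep -A1 eef
python3 -m jog '{"hand":[0,0,0],"linear":[[-0.9,0.4,-0.6],[-0.9,0.4,-0.6],[-0.9,0.4,-0.6]],"yaw":[0,0,0]}'|grep -A1 eef
python3 -m jog '{"hand":[0,0],"linear":[[-0.9,0.4,-0.6],[-0.9,0.4,-0.6]],"yaw":[0,0]}'|grep -A1 eef
python3 -m jog '{"hand":[0,0],"linear":[[-0.9,0.4,-0.6],[-0.9,0.4,-0.6]],"yaw":[0,0]}'|grep -A1 eef
python3 -m jog '{"hand":[0,0],"linear":[[-0.9,0.4,-0.6],[-0.9,0.4,-0.6]],"yaw":[0,0]}'|grep -A1 eef
python3 -c "
from h import *
j=bot.get_obs()['joint_positions'];print(j.round(2),j[1]+j[2]+j[4])
c=dict(np.load('side0.npz'));P=cloud(c);print(c['depth'].max());
for v,u in [(40,150),(60,210),(30,250),(100,150),(140,160),(130,250),(30,60),(110,40)]: print(u,v,P[v,u].round(),c['depth'][v,u])"
```

```text
eef_pos: [-20.2, 333.6, 824.1]
tcp_rot: [[0.186, 0.982, 0.042], [0.918, -0.188, 0.349], [0.35, -0.026, -0.936]]
eef_pos: [-9.6, 243.6, 842.1]
tcp_rot: [[0.18, 0.982, 0.055], [0.915, -0.188, 0.358], [0.362, -0.014, -0.932]]
eef_pos: [-31.6, 217.5, 843.6]
tcp_rot: [[0.196, 0.976, 0.095], [0.91, -0.217, 0.354], [0.366, 0.017, -0.931]]
eef_pos: [-58.6, 174.9, 844.8]
tcp_rot: [[0.187, 0.976, 0.116], [0.91, -0.216, 0.355], [0.371, 0.039, -0.928]]
eef_pos: [-67.7, 134.0, 845.6]
tcp_rot: [[0.183, 0.976, 0.121], [0.908, -0.215, 0.358], [0.376, 0.044, -0.926]]
[ 89.05  -8.04  10.71 -15.97 155.21  85.19] 157.88513507763767
3400.1763
150 40 [ 483. 1254.  168.] 1975.0405
210 60 [ 764. 1701.  -12.] 2511.8164
250 30 [ 758. 1006.  232.] 1824.743
150 100 [ 470. 1354.  -59.] 2167.1816
160 140 [415. 603.  59.] 1484.719
250 130 [689. 776.  -0.] 1737.0785
60 30 [ 211. 1315.  200.] 1925.4917
40 110 [ 102. 1315.  -53.] 2021.5671
```

The cloud shows the shelf only at y ≥ 1250, so reaching far out at y of about 700–1000 is clear. There a tilt gains reach directly.

```bash
python3 -m jog '{"hand":[0,0,0,0,0,0,0,0,0,0],"linear":[[0.03,-0.003,0.04],[0.06,-0.007,0.08],[0.09,-0.01,0.12],[0.12,-0.014,0.16],[0.15,-0.017,0.2],[0.18,-0.02,0.24],[0.21,-0.024,0.28],[0.24,-0.028,0.32],[0.27,-0.031,0.36],[0.3,-0.035,0.4]],"yaw":[0,0,0,0,0,0,0,0,0,0]}'|grep -A1 eef
python3 -m jog '{"hand":[0,0,0,0,0,0],"linear":[[0.03,-0.003,0.04],[0.06,-0.007,0.08],[0.09,-0.01,0.12],[0.12,-0.012,0.13],[0.16,-0.012,0.14],[0.2,-0.012,0.15]],"yaw":[0,0,0,0,0,0]}'|grep -A1 eef
python3 -c "
from h import *
j=bot.get_obs()['joint_positions'];print(j.round(2),bot.get_obs()['t'])"
```

```text
eef_pos: [0.4, 555.7, 587.5]
tcp_rot: [[0.182, 0.976, 0.122], [0.909, -0.214, 0.357], [0.374, 0.046, -0.926]]
eef_pos: [43.1, 793.4, 523.7]
tcp_rot: [[0.182, 0.976, 0.122], [0.909, -0.214, 0.356], [0.374, 0.046, -0.926]]
[80.44 29.11 30.54 -3.53 98.47 91.1 ] 18.75
```

```bash
python3 -m jog '{"hand":[0,0,0],"linear":[[0.9,0,0.37],[0.9,0,0.37],[0.9,0,0.37]],"yaw":[0,0,0]}'|grep -A1 eef
python3 -m jog '{"hand":[0,0],"linear":[[0.9,0,0.4],[0.9,0,0.4]],"yaw":[0,0]}'|grep -A1 eef
python3 -m jog '{"hand":[0,0],"linear":[[0.9,0,0.45],[0.9,0,0.45]],"yaw":[0,0]}'|grep -A1 eef
python3 -m jog '{"hand":[0,0],"linear":[[0.9,0,0.5],[0.9,0,0.5]],"yaw":[0,0]}'|grep -A1 eef
python3 -c "
from h import *
j=bot.get_obs()['joint_positions'];print(j.round(2),bot.get_obs()['t'])"
```

```text
eef_pos: [71.9, 888.9, 479.5]
tcp_rot: [[0.18, 0.976, 0.121], [0.905, -0.212, 0.369], [0.386, 0.043, -0.921]]
eef_pos: [90.2, 932.5, 450.1]
tcp_rot: [[0.174, 0.977, 0.126], [0.884, -0.211, 0.416], [0.433, 0.039, -0.901]]
eef_pos: [107.0, 971.8, 413.0]
tcp_rot: [[0.169, 0.977, 0.129], [0.868, -0.21, 0.45], [0.467, 0.036, -0.884]]
eef_pos: [122.4, 1007.5, 376.3]
tcp_rot: [[0.164, 0.977, 0.132], [0.851, -0.208, 0.483], [0.5, 0.033, -0.866]]
[77.26 52.65 10.75 -1.29 86.59 88.51] 19.65
```

```bash
python3 -m jog '{"hand":[0,0],"linear":[[0.9,0,0.1],[0.9,0,0.1]],"yaw":[0,0]}'|grep -A1 eef
python3 -m jog '{"hand":[0,0],"linear":[[0.9,0,0.1],[0.9,0,0.1]],"yaw":[0,0]}'|grep -A1 eef
python3 -m jog '{"hand":[0,0],"linear":[[0.9,0,0.1],[0.9,0,0.1]],"yaw":[0,0]}'|grep -A1 eef
python3 -m jog '{"hand":[0,0],"linear":[[0.9,0,0.1],[0.9,0,0.1]],"yaw":[0,0]}'|grep -A1 eef
python3 -c "
from h import *
j=bot.get_obs()['joint_positions'];print(j.round(2),bot.get_obs()['t'])
print(FR.T@np.array(bot.get_obs()['tcp_rot']))"
```

```text
eef_pos: [133.1, 1023.8, 375.1]
tcp_rot: [[0.159, 0.978, 0.136], [0.83, -0.207, 0.518], [0.535, 0.03, -0.844]]
eef_pos: [142.9, 1037.8, 382.2]
tcp_rot: [[0.153, 0.978, 0.14], [0.805, -0.206, 0.557], [0.574, 0.027, -0.819]]
eef_pos: [151.6, 1049.8, 389.7]
tcp_rot: [[0.148, 0.979, 0.144], [0.78, -0.205, 0.591], [0.608, 0.025, -0.794]]
eef_pos: [158.9, 1059.8, 400.7]
tcp_rot: [[0.142, 0.979, 0.148], [0.754, -0.203, 0.624], [0.641, 0.023, -0.767]]
[75.23 53.36 10.74  0.96 76.02 86.6 ] 20.45
[[-1.98560077e-06  9.99549475e-01  3.00141177e-02]
 [ 7.67668632e-01 -1.92329335e-02  6.40558323e-01]
 [ 6.40846995e-01  2.30421686e-02 -7.67322740e-01]]
```

The lean is now 39.9° along the feed, with tool x exactly in the feed plane. Now I'll carry that pose over to behind the carrier.

```bash
python3 -c "
from h import *
go([-2,-245,360]);go([-60,300,360])"
```

```text
[-0.9552  0.6228 -0.7442] yaw None now F [-602.2  977.   386.7] yang -1.1
[-0.5368  0.5544 -0.3969] yaw None now F [-602.2  977.   386.7] yang -1.1
```

```bash
python3 -m jog '{"hand":[0,0,0,0,0,0,0,0,0,0],"linear":[[-0.032,0.021,-0.025],[-0.064,0.042,-0.05],[-0.096,0.062,-0.075],[-0.128,0.083,-0.1],[-0.16,0.104,-0.124],[-0.192,0.125,-0.149],[-0.223,0.145,-0.174],[-0.255,0.166,-0.199],[-0.287,0.187,-0.223],[-0.318,0.207,-0.248]],"yaw":[0,0,0,0,0,0,0,0,0,0]}'|grep -A1 eef
python3 -m jog '{"hand":[0,0,0,0,0,0,0,0,0,0],"linear":[[-0.032,0.021,-0.025],[-0.064,0.042,-0.05],[-0.096,0.062,-0.075],[-0.128,0.083,-0.1],[-0.16,0.104,-0.124],[-0.192,0.125,-0.149],[-0.223,0.145,-0.174],[-0.255,0.166,-0.199],[-0.287,0.187,-0.223],[-0.318,0.207,-0.248]],"yaw":[0,0,0,0,0,0,0,0,0,0]}'|grep -A1 eef
python3 -c "
from h import *
print(bot.get_obs()['joint_positions'].round(1),bot.get_obs()['t'])
go([-2,-245,360])"
```

```text
eef_pos: [279.4, 621.0, 391.9]
tcp_rot: [[0.141, 0.979, 0.148], [0.755, -0.203, 0.623], [0.64, 0.024, -0.768]]
eef_pos: [400.2, 184.6, 383.7]
tcp_rot: [[0.141, 0.979, 0.149], [0.756, -0.203, 0.622], [0.639, 0.025, -0.768]]
[-24.4  -9.6 104.   39.   93.5 -13.5] 22.45
[-0.3189  0.209  -0.246 ] yaw None now F [-203.5  161.4  369.7] yang -1.1
```

```bash
python3 -m jog '{"hand":[0,0,0,0,0,0,0,0,0,0],"linear":[[-0.032,0.021,-0.025],[-0.064,0.042,-0.05],[-0.096,0.062,-0.075],[-0.128,0.083,-0.1],[-0.16,0.104,-0.124],[-0.192,0.125,-0.149],[-0.223,0.145,-0.174],[-0.255,0.166,-0.199],[-0.287,0.187,-0.223],[-0.319,0.209,-0.246]],"yaw":[0,0,0,0,0,0,0,0,0,0]}'|grep -A1 eef
python3 -m jog '{"hand":[0,0],"linear":[[0,0,0],[0,0,0]],"yaw":[0,0]}'|grep -A1 eef
python3 -c "
from h import *
print(bot.get_obs()['joint_positions'].round(1),bot.get_obs()['t'])
go([-2,-245,360]);go([-2,-245,45]);go([-2,-245,11])
R=FR.T@np.array(bot.get_obs()['tcp_rot']);print(R.T@[0,0.01,0],R.T@[0,0,.01],R.T@[.01,0,0])"
```

```text
eef_pos: [523.4, -252.0, 373.4]
tcp_rot: [[0.142, 0.979, 0.148], [0.756, -0.203, 0.622], [0.639, 0.024, -0.769]]
eef_pos: [523.3, -251.0, 372.0]
tcp_rot: [[0.143, 0.979, 0.147], [0.754, -0.204, 0.624], [0.641, 0.022, -0.768]]
[-54.6  25.7  64.2  32.1 115.1 -35.9] 23.65
[ 0.0005  0.0001 -0.0022] yaw None now F [  -2.1 -244.   358. ] yang -1.1
[-0.2012 -0.0067  0.2396] yaw None now F [  -2.1 -244.   358. ] yang -1.1
[-0.223  -0.0074  0.2657] yaw None now F [  -2.1 -244.   358. ] yang -1.1
[ 0.0076793  -0.00019961  0.00640223] [ 0.00640532  0.00021733 -0.00767624] [1.40840974e-05 9.99564521e-03 2.94751582e-04]
```

```bash
python3 -m jog '{"hand":[0,0,0,0,0,0,0,0,0,0],"linear":[[-0.025,-0.001,0.03],[-0.05,-0.002,0.06],[-0.075,-0.003,0.09],[-0.1,-0.003,0.12],[-0.125,-0.004,0.15],[-0.15,-0.005,0.18],[-0.175,-0.006,0.21],[-0.195,-0.007,0.232],[-0.2,-0.007,0.24],[-0.2,-0.007,0.24]],"yaw":[0,0,0,0,0,0,0,0,0,0]}'|grep -A1 eef
python3 - <<'E'
from h import *
np.set_printoptions(suppress=True,precision=1)
c=cam('wrist');save(c,'w4.png');np.savez('w4.npz',**c)
P=cloud(c);Q=(P-FO)@FR;hsv=cv2.cvtColor(c['frame'],cv2.COLOR_RGB2HSV)
k=(c['depth']>0)&(Q[...,2]>19)&(Q[...,2]<32)&(abs(Q[...,0])<60)&(Q[...,1]>-240)&(Q[...,1]<-70)
k=cv2.morphologyEx(k.astype(np.uint8),cv2.MORPH_OPEN,np.ones((5,5)))>0
print(k.sum(),Q[k].mean(0),cv2.minAreaRect(Q[k][:,:2].astype(np.float32)))
go([-2,-245,11]); print(bot.get_obs()['joint_positions'].round(1))
E
```

```text
eef_pos: [523.5, -249.0, 60.5]
tcp_rot: [[0.142, 0.979, 0.147], [0.755, -0.203, 0.624], [0.641, 0.022, -0.767]]
12306 [  -2.3 -152.2   25. ] ((-2.082622528076172, -145.68801879882812), (90.92814636230469, 64.1348648071289), 85.09010314941406)
[-0. -0.  0.] yaw None now F [  -1.5 -242.8   47.5] yang -1.1
[-54.5  40.2  85.3  29.   84.1 -54.1]
```

View pics/w4.png

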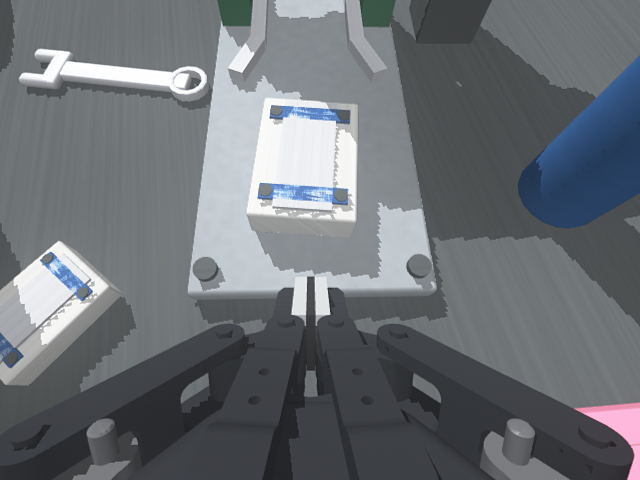

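The wrist view shows the carrier at (305,165), turned about 5° clockwise and centred at fixture (-2,-147). The shut fingers at (311,300) are squarely behind it, with the channel mouth ahead at (310,60). I'll lower and start pushing.

```bash
python3 -m jog '{"hand":[0,0,0,0,0,0,0,0,0,0],"linear":[[-0.008,0,0.01],[-0.016,0,0.02],[-0.0234,0,0.028],[-0.0234,0,0.028],[-0.0142,0,0.0357],[-0.0065,0,0.0421],[0.0012,0,0.0485],[0.005,0,0.0517],[0.0089,0,0.0549],[0.0127,0,0.0581]],"yaw":[0,0,0,0,0,0,0,0,0,0]}'
python3 -m jog '{"hand":[0,0,0,0,0],"linear":[[0.006,0,0.005],[0.012,0,0.01],[0.018,0,0.015],[0.024,0,0.02],[0.024,0,0.02]],"yaw":[0,0,0,0,0]}'
cat > m.py <<'E'
from h import *
import sys
np.set_printoptions(suppress=True,precision=1)
c=cam('wrist');save(c,sys.argv[1])
Q=(cloud(c)-FO)@FR
k=(c['depth']>0)&(Q[...,2]>19)&(Q[...,2]<32)&(abs(Q[...,0])<44)&(Q[...,1]>-240)&(Q[...,1]<4)&(c['frame'].min(-1)>70)
k[270:]=False
k=cv2.morphologyEx(k.astype(np.uint8),cv2.MORPH_OPEN,np.ones((5,5)))>0
print(k.sum(),Q[k].mean(0),cv2.minAreaRect(Q[k][:,:2].astype(np.float32)))
go([-1,-8.5,11]);o=bot.get_obs();print(o['joint_positions'].round(1),o['force'],o['t'])
E
python3 m.py w5.png
```

```text
t: 25.7
eef_pos: [534.4, -204.8, 23.6]
tcp_rot: [[0.142, 0.979, 0.148], [0.756, -0.204, 0.622], [0.639, 0.024, -0.769]]
force: [-0.6, -3.4, 1.2]
grip_width: -0.004
finger_force: 1.4
t: 26.2
eef_pos: [540.2, -172.4, 23.4]
tcp_rot: [[0.142, 0.979, 0.146], [0.754, -0.203, 0.624], [0.641, 0.022, -0.767]]
force: [-0.9, 0.8, -0.3]
grip_width: 0.003
finger_force: 0.0
21329 [  -5.5 -117.    25.1] ((-5.11921501159668, -110.15788269042969), (89.97819519042969, 64.38169860839844), 89.72238159179688)
[ 0.1 -0.   0.1] yaw None now F [   0.  -164.1    9.3] yang -1.1
[-49.1  40.4  92.5  32.4  75.7 -54.1] [-0.7  0.5  0.1] 26.25
```

```bash
python3 -m jog '{"hand":[0,0,0,0,0,0,0,0,0,0],"linear":[[0.006,0,0.005],[0.012,0,0.01],[0.018,0,0.015],[0.025,0,0.0205],[0.031,0,0.0255],[0.037,0,0.0305],[0.043,0,0.0355],[0.049,0,0.0405],[0.055,-0.001,0.0455],[0.0614,-0.001,0.051]],"yaw":[0,0,0,0,0,0,0,0,0,0]}'
python3 m.py w6.png
```

```text
t: 27.25
eef_pos: [555.8, -95.1, 23.7]
tcp_rot: [[0.142, 0.979, 0.148], [0.755, -0.204, 0.623], [0.64, 0.023, -0.768]]
force: [-0.0, -3.5, 2.2]
grip_width: 0.001
finger_force: 1.9
20079 [ -2.6 -40.6  25.1] ((-2.2867088317871094, -35.75642395019531), (82.0329818725586, 64.24470520019531), 87.13302612304688)
[ 0.1 -0.   0. ] yaw None now F [  0.5 -83.1   9.7] yang -1.1
[-42.7  38.   97.7  36.2  70.8 -52. ] [ 0.9 -0.5  0.1] 27.3
```

View pics/w6.png

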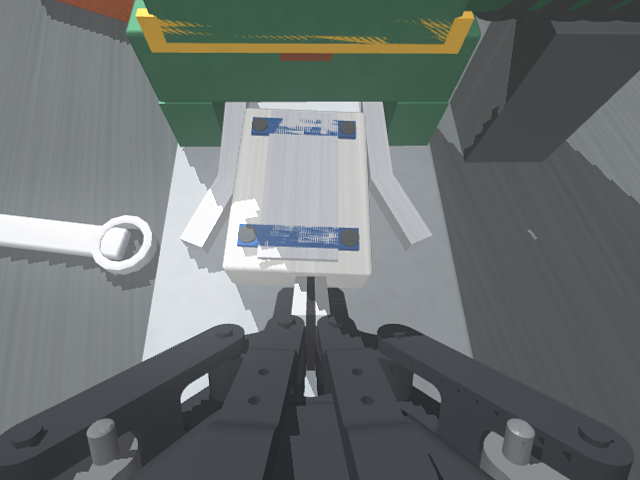

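The carrier's front is in the straight channel at (305,120), with the rear a few mm left, and the force is low. I'll continue.

```bash
python3 -m jog '{"hand":[0,0,0,0,0,0,0,0,0,0],"linear":[[0.0038,0,0.0032],[0.0077,0,0.0064],[0.0115,0,0.0096],[0.0154,0,0.0128],[0.0192,0,0.016],[0.023,0,0.0192],[0.0269,0,0.0224],[0.0307,0,0.0256],[0.0346,0,0.0288],[0.0384,-0.001,0.032]],"yaw":[0,0,0,0,0,0,0,0,0,0]}'
python3 m.py w7.png
```

```text
t: 28.3
eef_pos: [564.9, -46.2, 23.2]
tcp_rot: [[0.142, 0.979, 0.147], [0.755, -0.204, 0.623], [0.64, 0.023, -0.768]]
force: [1.4, -3.3, 0.4]
grip_width: -0.001
finger_force: 1.5
9244 [ -1.7 -12.2  25.1] ((-1.5724906921386719, -11.348599433898926), (30.689577102661133, 64.48238372802734), 89.96401977539062)
[ 0. -0.  0.] yaw None now F [  0.2 -33.9   9.3] yang -1.1
[-38.5  37.  100.2  38.7  67.9 -50.4] [ 0.8 -0.8 -1.2] 28.35
```

View pics/w7.png

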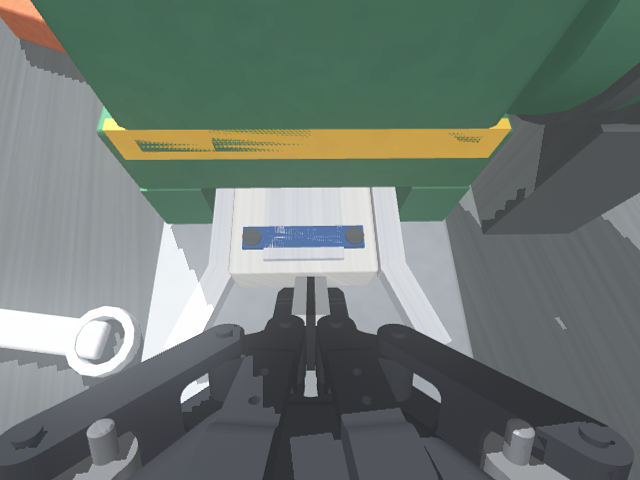

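It's aligned in the channel, with the rear face at y ≈ -26 (image row 280) and the hood strip clear. Next comes a slow final approach.

```bash
python3 -m jog '{"hand":[0,0,0,0,0,0,0,0,0,0],"linear":[[0.0015,0,0.0013],[0.0031,0,0.0026],[0.0046,0,0.0038],[0.0061,0,0.0051],[0.0077,0,0.0064],[0.0092,0,0.0077],[0.0108,0,0.009],[0.0123,0,0.0102],[0.0138,0,0.0115],[0.0146,0,0.0121]],"yaw":[0,0,0,0,0,0,0,0,0,0]}'|grep -E "t:|eef|force"
python3 -m jog '{"hand":[0,0,0,0],"linear":[[0.0008,0,0.0006],[0.0015,0,0.0013],[0.0023,0,0.0019],[0.0031,0,0.0026]],"yaw":[0,0,0,0]}'|grep -E "t:|eef|force"
python3 m.py w8.png
```

```text
t: 29.35
eef_pos: [568.7, -27.8, 23.4]
tcp_rot: [[0.142, 0.979, 0.147], [0.755, -0.204, 0.623], [0.64, 0.023, -0.768]]
force: [-1.1, -1.3, -1.3]
finger_force: 0.8
t: 29.75
eef_pos: [569.7, -24.2, 23.4]
tcp_rot: [[0.142, 0.979, 0.148], [0.755, -0.204, 0.623], [0.64, 0.023, -0.768]]
force: [-0.3, -2.2, -0.5]
finger_force: 0.8
2588 [ 0.2  0.1 24.2] ((-0.3187370300292969, 0.1447439193725586), (7.957348346710205, 63.86531448364258), 89.62879180908203)
[ 0. -0.  0.] yaw None now F [  1.5 -12.3   9.4] yang -1.1
[-36.5  36.6 101.   39.9  66.6 -49.5] [ 0.2 -1.1 -0.7] 29.8
```

```bash
python3 -m jog '{"hand":[0,0,0],"linear":[[0.0006,0,0.0005],[0.0012,0,0.001],[0.0016,0,0.0013]],"yaw":[0,0,0]}'|grep -E "eef|force"
python3 -m jog '{"hand":[0,0],"linear":[[0.0004,0,0.0003],[0.0008,0,0.0006]],"yaw":[0,0]}'|grep -E "eef|force"
python3 -m jog '{"hand":[0,0],"linear":[[0.0004,0,0.0003],[0.0008,0,0.0006]],"yaw":[0,0]}'|grep -E "eef|force"
python3 m.py w9.png
```

```text
eef_pos: [570.0, -22.1, 23.4]
force: [-0.3, -1.2, -1.5]
finger_force: 0.8
eef_pos: [570.2, -21.2, 23.5]
force: [0.2, -1.2, -0.2]
finger_force: 0.8
eef_pos: [570.4, -20.2, 23.5]
force: [-0.7, -1.7, -1.0]
finger_force: 0.7
1019 [ 0.2  2.2 23.3] ((-1.555633544921875, 2.013265371322632), (3.981280565261841, 60.41019058227539), 89.94481658935547)
[ 0. -0. -0.] yaw None now F [ 1.6 -8.3  9.6] yang -1.1
[-36.1  36.5 101.1  40.1  66.4 -49.4] [ 0.4 -1.7 -1.3] 30.55
```

Rear face at y ≈ 0, with no force rise yet; I'll go on in half-millimetre steps.

```bash
python3 -m jog '{"hand":[0,0],"linear":[[0.0004,0,0.0003],[0.0004,0,0.0003]],"yaw":[0,0]}'|grep -E "eef|force"
python3 -m jog '{"hand":[0,0],"linear":[[0.0004,0,0.0003],[0.0004,0,0.0003]],"yaw":[0,0]}'|grep -E "eef|force"
python3 -m jog '{"hand":[0,0],"linear":[[0.0004,0,0.0003],[0.0004,0,0.0003]],"yaw":[0,0]}'|grep -E "eef|force"
python3 -m jog '{"hand":[0,0],"linear":[[0.0004,0,0.0003],[0.0004,0,0.0003]],"yaw":[0,0]}'|grep -E "eef|force"
```

```text
eef_pos: [570.6, -19.7, 23.6]
force: [-0.6, -0.5, -0.2]
finger_force: 0.6
eef_pos: [570.7, -19.2, 23.6]
force: [-0.7, -1.1, -1.2]
finger_force: 0.6
eef_pos: [570.8, -18.7, 23.6]
force: [-0.6, -2.1, -0.3]
finger_force: 0.7
eef_pos: [570.9, -18.2, 23.7]
force: [-0.2, -0.8, -0.1]
finger_force: 0.7
```

```bash
python3 -m jog '{"hand":[0,0],"linear":[[0.0004,0,0.0003],[0.0004,0,0.0003]],"yaw":[0,0]}'|grep -E "eef|force"
python3 -m jog '{"hand":[0,0],"linear":[[0.0004,0,0.0003],[0.0004,0,0.0003]],"yaw":[0,0]}'|grep -E "eef|force"
python3 -m jog '{"hand":[0,0],"linear":[[0.0004,0,0.0003],[0.0004,0,0.0003]],"yaw":[0,0]}'|grep -E "eef|force"
python3 - <<'E'
from h import *
np.set_printoptions(suppress=True,precision=1)
c=cam('scene');cv2.imwrite('pics/s2.png',cv2.resize(c['frame'][170:290,300:480,::-1],(800,533)))
E
```

```text
eef_pos: [571.0, -17.7, 23.7]
force: [0.0, -0.7, -1.3]
finger_force: 0.7
eef_pos: [571.1, -17.3, 23.7]
force: [-0.3, -1.5, -0.6]
finger_force: 0.8
eef_pos: [571.1, -17.2, 23.7]
force: [-2.3, -3.8, -1.1]
finger_force: 1.9
```

View pics/s2.png

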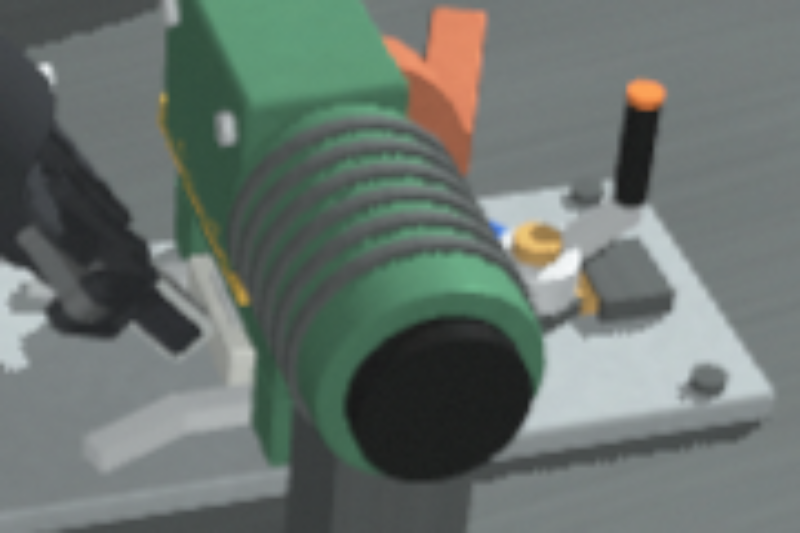

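The force rises and the tip stops advancing, so the carrier has met the stop; the pin in the picture at (640,140) is at its turned detent. One more half-millimetre to confirm, then I'll back off and clear.

```bash
python3 -m jog '{"hand":[0,0],"linear":[[0.0004,0,0.0003],[0.0004,0,0.0003]],"yaw":[0,0]}'|grep -E "eef|force"
python3 -m jog '{"hand":[0,0,0,0,0,0,0,0,0,0],"linear":[[-0.0015,0,-0.0013],[-0.006,0,-0.005],[-0.015,0,-0.0128],[-0.03,0,-0.0256],[-0.05,0,-0.042],[-0.07,0,-0.059],[-0.09,0,-0.076],[-0.1,0,-0.09],[-0.105,0,-0.11],[-0.105,0,-0.13]],"yaw":[0,0,0,0,0,0,0,0,0,0]}'|grep -E "eef|force"
python3 -m jog '{"hand":[0,0,0,0,0,0],"linear":[[0.0,0,-0.03],[0,0,-0.06],[0,0,-0.1],[0,0,-0.14],[0,0,-0.16],[0,0,-0.16]],"yaw":[0,0,0,0,0,0]}'
python3 - <<'E'
from h import *
np.set_printoptions(suppress=True,precision=1)
c=cam('wrist');Q=(cloud(c)-FO)@FR
k=(c['depth']>0)&(Q[...,2]>19)&(Q[...,2]<32)&(abs(Q[...,0])<34)&(Q[...,1]>-60)&(Q[...,1]<4)
print(k.sum(),Q[k].min(0),np.percentile(Q[k],3,axis=0),Q[k].max(0)) if k.any() else 0
v=c['frame'][:,:,::-1].copy()
s=cam('side');h=np.hstack([v,s['frame'][:,:,::-1]]);cv2.imwrite('pics/end.png',cv2.resize(h,(800,300)))
E
```

```text
eef_pos: [571.3, -17.1, 23.7]
force: [-2.3, -5.0, -0.6]
finger_force: 3.0
eef_pos: [536.5, -177.6, 56.6]
force: [0.9, -0.0, -0.0]
finger_force: 0.0
t: 33.8
eef_pos: [513.8, -279.2, 181.7]
tcp_rot: [[0.142, 0.978, 0.152], [0.758, -0.206, 0.619], [0.637, 0.027, -0.77]]
force: [-0.4, -0.1, 0.5]
grip_width: 0.001
finger_force: 0.0
219 [-31.3   0.1  19. ] [-30.    0.9  19.2] [31.4  4.  24.3]
```

View pics/end.png

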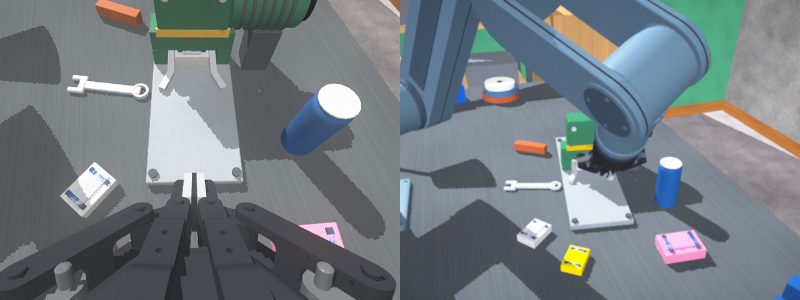

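The carrier is seated under the guard at (195,57), with its rear face at y ≈ 0–1. The wrench, stone, can and look-alikes are where they were, and the arm is clear.

```bash
python3 -c "
from plant import bot
print(bot.sign_off())"
```

```text
the job is handed in; nothing more can be done
None
```

I turned the turret one click, so by the pin's position the red stop faces the tunnel. I then pushed the carrier up against it at about 5 N, moved the arm clear, and handed the job in at about 34 s; I got the needed 40° lean by sending the arm out-of-reach targets.

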